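Deal the second round of portion tubs

ROBOT

A 6-joint arm with a two-finger parallel gripper is mounted at the origin on the work surface. World frame = base frame: x ahead of the robot, y to its left, z up, the work surface at z = 0. Lengths are in mm, angles in rad, forces in N, time in s.
With the tool pointing down it reaches from about 275 to 750 mm from the base axis. Payload 10.2 kg.
Tool frame: the origin (TCP) lies on the centre line of the jaws, within the pads' length; the fingertips stand 17 mm ahead of it and the grasp point (between the pads) lies 2 mm behind it (ctrl.finger_overhang is the distance from the TCP to the fingertips, in mm); z points along the fingers, x is the direction in which the jaws open and shut, and the axes are right-handed (so a half turn about z gives the same grasp; the last joint's range is limited). The gripper opens to 85 mm and grips with 20 to 120 N. Pads are 22 mm wide; open, the fingers measure 114 mm over their backs; the gripper's body (76 mm by 85 mm) begins 54 mm behind the grasp point. The pads swing forward as they close: fully open they stand 13 mm farther back than shut.
Start: joints at [0.97, 0.313, 1.498, -0, 1.331, -0.223], TCP at [193.673, 487.977, 248.294] pointing down, gripper open.
Joint ranges: [-2.94, 2.94], [-0.97, 2.17], [0.19, 2.56], [-1.23, 4.37], [0.02, 3.11], [-2.88, 2.88]. Speed limits (rad/s): [2.39, 2.39, 3.01, 3.14, 3.14, 3.14].

INTERFACE

Orientations are given as a unit quaternion [w, x, y, z].
In Python, from rig import ctrl gives the robot as it stands.
- The arm moves only by the shell command python3 -m jog 'ROWS' [FORCE]. ROWS is text: rows parted by semicolons, each of 7 numbers parted by spaces: the closure in counts, from 0 (fully open) to 255 (shut), then the shift along the tool's x, y, z in m, then the turn, a rotation vector about the tool's x, y, z in rad. In form: claw dx dy dz rx ry rz; .... A call has 1 to 12 rows; each row shifts and turns the commanded pose from where the row before left it, along the tool's axes as they then stand; what a row does not reach is not made up. A row lasts 1/8 s, in which the tool goes at most 62.5 mm and 10.7 degrees, less where a joint would pass 70% of its speed; a pose out of reach is approached as far as the arm can. A call is refused whole if a number of a shift passes 0.0625 or a number of a turn 0.188, either way. A call with a gripper value outside its range is refused whole. The fingers move at their own pace and stop on an object; FORCE is the grip in N (left out, the last holds). Time passes only in rows, so rows that do not move let the fingers close. It gives the time, the measured TCP pose, the force and the opening at its end, in the units of the state.
- ctrl.sense(): the state, without advancing time (a new reading comes with each control period).
- ctrl.capture(name): name is "scene" or "top" or "wrist"; returns a dict with "pixels" (480x640x3 uint8, red, green, blue), "fx", "fy", "cx", "cy" (pixels), "cam_to_world" (4x4, takes a point from camera to world coordinates); the wrist camera has in their place "mount" (4x4, takes a point from camera to tool coordinates, whose origin is the TCP and whose axes are the tool frame's). Camera axes: x right, y down, z forward; pixel columns grow to the right and rows downward; lengths in mm; the calibration is good to about 2 mm. A picture is of the moment at which its call begins: read the wrist's pose just before it. There is no depth.
- ctrl.finish_job(): hands the job in, once; it reports no verdict.
The state is a dict: "time_s": time; "joints": joint angles; "dq": joint speeds; "tau": joint torques, N m; "eef_pos": TCP position; "ee_rot": TCP orientation; "force": force on the tool from outside, world axes, zero at the start; "wrist_torque": the same for the moment, N m; "grip_width": opening from 0.0 (shut) to 1.0 (fully open).
Only numpy, scipy, OpenCV 4.12 (cv2) and the standard library are available. Lean on these libraries where they do the work, as an engineer would, in place of code of your own. Each camera call takes 0.05 s, during which the arm holds its last target. There are 200 camera calls.

TASK

Each tagged steel pan already has one blue-lidded tub from the first round. Deal the second round from the two loose blue-lidded tubs on the table, one per pan in turn: first one into the green-tagged pan, then the other into the red-tagged pan, so that each pan holds two. Keep the tubs upright and set each one down gently, flat on the pan's floor, without dropping it.

Things in the scene. Friction and masses are not known exactly. Their poses are not given: they have to be found in the camera images.
- tub_a: one of two identical loose tubs with a blue lid on the table: cream cylinder 54 mm across, its top 18 mm a rigid blue lid 57 mm across; 65 mm tall, about 150 g, upright. Origin: centre of the underside, z up. Tubs of the same shape with orange or white lids are not part of the job.
- tub_b: one of two identical loose tubs with a blue lid on the table: cream cylinder 54 mm across, its top 18 mm a rigid blue lid 57 mm across; 65 mm tall, about 150 g, upright. Origin: centre of the underside, z up. Tubs of the same shape with orange or white lids are not part of the job.
- pan_green: fixed shallow steel pan, green tag on the rim end nearest the robot. 265 mm long (its x, away from the robot) by 162 wide (y), 30 high; inner floor 3 mm above the underside, 247 x 144 mm. Already holds a fixed blue-lidded tub (same size) at x = +75 mm, y = 0; the floor towards the tag (-x) is free. Origin: centre of the underside, on the table top, z up.
- pan_red: fixed shallow steel pan, red tag on the rim end nearest the robot. 265 mm long (its x, away from the robot) by 162 wide (y), 30 high; inner floor 3 mm above the underside, 247 x 144 mm. Already holds a fixed blue-lidded tub (same size) at x = +75 mm, y = 0; the floor towards the tag (-x) is free. Origin: centre of the underside, on the table top, z up.
Mind the look-alikes: they are no part of the job. Leave any turquoise look-alike of the tub_b alone. What is shaped like the tub_a but black is not meant.

How it is judged:
By the outcome, as a careful person would: the job done as asked, in the order asked, and still so for the second after the job is handed in, with the robot touching nothing.
It also fails if it takes over 53 s, if anything falls off the work surface, if the arm or the gripper's body presses on something with over 40 N, if the wrist force passes 120 N, or if a joint passes its speed limit or range.

## Working session

There is one attempt and no reset: what is moved stays moved. The work goes in short steps, Python scripts to look and compute and a shell command to move; the robot and the scene stay as the last step left them, time stands still between calls to the robot, and variables do not carry over. Pictures are saved under pics/ and viewed, about 8 in all and at most 12, crops included, and the job is handed in when it is done.

```bash
mkdir -p pics
python3 - <<'E'
from rig import ctrl
import cv2, numpy as np
print(ctrl.sense())
for n in ("top","scene"):
    c=ctrl.capture(n); cv2.imwrite(f"pics/{n}0.png",c["pixels"][:,:,::-1])
    np.savez(f"pics/{n}0.npz",**c)
    print(n,c["fx"],c["cx"],c["cy"],np.round(c["cam_to_world"],3).tolist())
c=ctrl.capture("wrist");print(np.round(c["mount"],3).tolist())
E
```

```text
{'time_s': 0.0, 'joints': array([ 9.69594588e-01,  3.13450281e-01,  1.49843491e+00,  3.31414442e-06,
        1.33100642e+00, -2.23395653e-01]), 'dq': array([-0.00118739, -0.00171951, -0.00209094,  0.00090808, -0.00010559,
        0.00011941]), 'tau': array([ 1.77437381e-03, -4.12266755e+01, -2.59744298e+01, -5.48268997e-05,
        4.08675929e-03, -4.66147483e-06]), 'eef_pos': array([193.53467896, 487.77202036, 247.73573895]), 'ee_rot': array([ 2.35239224e-04,  8.27309592e-01,  5.61745865e-01, -6.05384332e-04]), 'force': array([-0.20937822,  0.46691117, -1.23512416]), 'wrist_torque': array([ 0.03630592,  0.02885061, -0.01403951]), 'grip_width': 1.0058048208114434}
top 451.8469002859965 313.3619877446403 238.4615439016565 [[-0.023, -0.997, 0.077, 416.054], [-1.0, 0.022, -0.007, 3.518], [0.006, -0.077, -0.997, 965.486], [0.0, 0.0, 0.0, 1.0]]
scene 585.275031240833 313.616822729279 235.22008803324027 [[-0.545, 0.578, -0.607, 1070.83], [0.838, 0.371, -0.4, 391.701], [-0.007, -0.727, -0.687, 696.712], [0.0, 0.0, 0.0, 1.0]]
[[1.0, 0.001, 0.001, 0.479], [-0.001, 0.964, 0.267, -67.329], [-0.001, -0.267, 0.964, -125.001], [0.0, 0.0, 0.0, 1.0]]
```

View pics/top0.png

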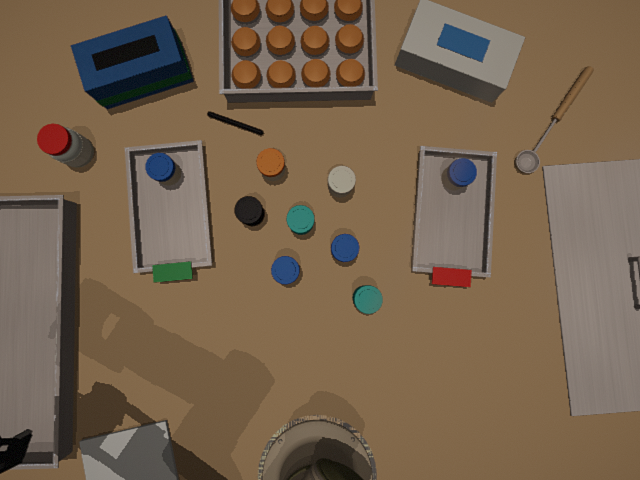

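View pics/scene0.png

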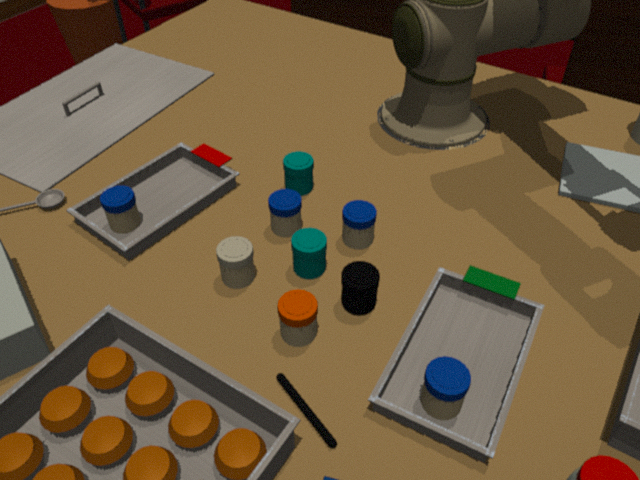

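Top view: the loose blue tubs are at (286,270) and (345,248). Turquoise ones sit nearby at (300,220) and (368,299). The green-tagged pan is on the left, around (170,205), and the red-tagged pan on the right, around (455,212). The scene view agrees.

```bash
cat > h.py <<'E'
import cv2, numpy as np
def cast(c,uv,z):
    T=c["cam_to_world"]; d=T[:3,:3]@np.array([(uv[0]-c["cx"])/c["fx"],(uv[1]-c["cy"])/c["fy"],1]); o=T[:3,3]
    return (o+d*(z-o[2])/d[2])[:2]
def blobs(c,lo,hi,amin=100,amax=4000):
    m=cv2.inRange(cv2.cvtColor(c["pixels"],cv2.COLOR_RGB2HSV),np.array(lo),np.array(hi))
    n,l,s,ce=cv2.connectedComponentsWithStats(m)
    return [(s[i,4],s[i,:4].tolist(),ce[i]) for i in range(1,n) if amin<s[i,4]<amax]
E
python3 - <<'E'
from h import *
R={"blue":((108,120,60),(125,255,255)),"teal":((80,120,50),(95,255,255)),"green":((55,100,40),(75,255,255)),"red":((0,180,80),(6,255,255)),"orange":((7,210,150),(15,255,255))}
for n in ("top","scene"):
    c=dict(np.load(f"pics/{n}0.npz"))
    for k,(lo,hi) in R.items():
        for a,b,ce in blobs(c,lo,hi):
            z={"green":28,"red":28}.get(k,61 if n=="top" else 58)
            print(n,k,a,b,ce.round(1),"xy",cast(c,ce,z).round(1))
c=dict(np.load("pics/top0.npz"))
# pan inner/outer rim corners by eye (top), outer rim z=30
for nm,q in {"green":[(126,148),(201,141),(212,266),(135,272)],"red":[(420,148),(496,152),(489,275),(414,271)]}.items():
    P=np.array([cast(c,p,30) for p in q]); print(nm,P.round(0).tolist(),P.mean(0).round(1), np.degrees(np.arctan2(*((P[0]+P[1]-P[2]-P[3])[::-1]))).round(1))
E
```

```text
top blue 571 [146, 153, 27, 27] [159.1 166.1] xy [640.1 306.7]
top blue 401 [453, 159, 23, 27] [465.5 172.7] xy [ 613.2 -315.5]
top blue 596 [331, 234, 28, 28] [344.5 247.5] xy [466.3 -65.1]
top blue 583 [272, 256, 27, 28] [285.1 269.9] xy [424.3  54.8]
top teal 596 [287, 205, 27, 28] [300.  218.9] xy [526.1  22.9]
top teal 519 [354, 286, 27, 28] [365.7 298.3] xy [ 364.3 -104.3]
top green 653 [153, 262, 39, 20] [172.  271.6] xy [426.4 290.2]
top red 739 [37, 124, 31, 30] [ 52.2 138.3] xy [712.6 542.9]
top red 663 [432, 267, 39, 20] [451.2 276.7] xy [ 402.7 -286.8]
scene blue 130 [439, 357, 30, 21] [452.5 364.5] xy [613.  301.8]
scene teal 522 [284, 152, 29, 25] [297.9 162.4] xy [ 359.3 -110.5]
scene teal 116 [287, 179, 22, 16] [298.3 185.8] xy [415.9 -71.4]
scene teal 994 [292, 228, 34, 51] [308.3 247.3] xy [534.   27.6]
scene green 923 [463, 266, 57, 34] [491.5 282.3] xy [421.2 288.3]
scene red 448 [191, 144, 41, 23] [210.9 154.6] xy [ 396.4 -291.6]
scene red 1076 [580, 455, 59, 25] [605.8 469.3] xy [629.2 505.3]
scene orange 921 [278, 290, 39, 30] [297.1 304.3] xy [638.3  77.4]
green [[688.0, 387.0], [700.0, 229.0], [436.0, 207.0], [427.0, 366.0]] [562.7 297.1] 4.7
red [[675.0, -233.0], [663.0, -393.0], [404.0, -365.0], [416.0, -210.0]] [ 539.6 -300.1] -5.7
```

```bash
python3 -m jog '0 0 0 0 0 0 -0.126; 0 0 0 0 0 0 -0.126; 0 0 0 0 0 0 -0.127; 0 -0.048 0.0256 0 0 0 0; 0 -0.048 0.0256 0 0 0 0; 0 -0.048 0.0256 0 0 0 0; 0 -0.048 0.0256 0 0 0 0; 0 -0.048 0.0256 0 0 0 0; 0 -0.048 0.0256 0 0 0 0; 0 -0.048 0.0256 0 0 0 0; 0 -0.048 0.0256 0 0 0 0; 0 -0.048 0.0256 0 0 0 0' 30
cat >> h.py <<'E'
def wrist(name=None):
    from rig import ctrl
    from scipy.spatial.transform import Rotation as Ro
    s=ctrl.sense(); c=ctrl.capture("wrist"); T=np.eye(4)
    T[:3,:3]=Ro.from_quat(np.roll(s["ee_rot"],-1)).as_matrix(); T[:3,3]=s["eef_pos"]
    c["cam_to_world"]=T@c["mount"]
    if name: cv2.imwrite(f"pics/{name}.png",c["pixels"][:,:,::-1])
    print("t",s["time_s"],"tcp",s["eef_pos"].round(1),"toolx",T[:3,0].round(3),"F",s["force"].round(1),"w",round(s["grip_width"],3))
    return c
E
python3 - <<'E'
from h import *
c=wrist("w1")
for a,b,ce in blobs(c,(108,120,40),(125,255,255),300,40000):
    u=(b[0]+b[2]/2,b[1]+b[3]/2)
    print(a,b,ce.round(1),cast(c,ce,63).round(1),cast(c,u,63).round(1))
E
```

```text
time_s: 1.65
eef_pos: [425.1, 54.5, 248.3]
ee_rot: [0.0, 0.707, 0.707, 0.0]
force: [0.8, -0.6, -0.2]
grip_width: 0.999
t 1.65 tcp [425.1  54.5 248.3] toolx [-0.001  1.     0.   ] F [ 0.8 -0.6 -0.2] w 0.999
661 [285, 183, 63, 39] [316.  202.2] [411.2  55.7] [411.5  56.1]
```

View pics/w1.png

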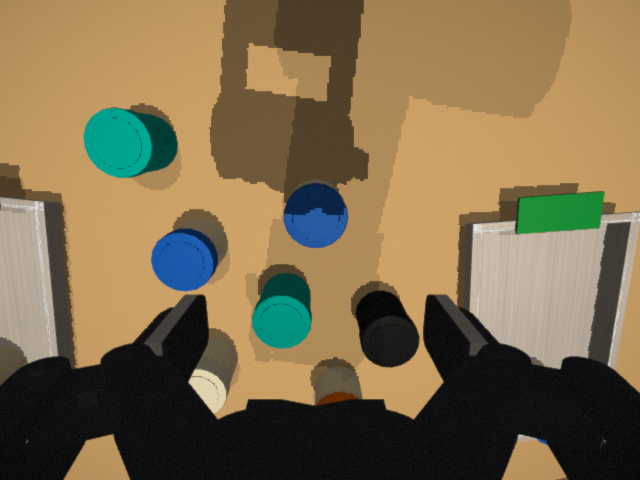

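Wrist view: the lid of tub A is centred at about (316,215) and lies midway between the jaws. The mask missed the brighter part of the lid, so I'll widen it.

Run:
```python
from h import *
c=wrist()
for a,b,ce in blobs(c,(100,120,30),(130,255,255),300,40000):
    print(a,b,ce.round(1),cast(c,(b[0]+b[2]/2,b[1]+b[3]/2),65).round(1))
```

```text
t 1.7 tcp [427.5  50.  248.1] toolx [ 0.002  1.    -0.002] F [ 0.8 -3.6 -2. ] w 1.002
3189 [290, 181, 63, 64] [320.8 212.6] [422.9  55.6]
3132 [157, 227, 65, 62] [189.3 257.1] [463.8 -62.7]
```

```bash
python3 -m jog '0 0 0 0.03 0 0 0; 0 0 0 0.035 0 0 0; 0 0 0 0.035 0 0 0; 0 0 0 0.035 0 0 0; 0 0 0 0.03 0 0 0; 0 0 0 0.02 0 0 0; 0 0 0 0.012 0 0 0; 0 0 0 0 0 0 0; 0 0 0 0 0 0 0'
python3 -m jog '60 0 0 0 0 0 0;90 0 0 0 0 0 0;110 0 0 0 0 0 0;130 0 0 0 0 0 0;130 0 0 0 0 0 0; 130 0 0 0 0 0 0' 35
```

```text
time_s: 2.88
eef_pos: [425.0, 56.3, 51.9]
ee_rot: [0.0, 0.707, 0.708, 0.0]
force: [-0.2, 0.3, 0.2]
grip_width: 0.999
time_s: 3.62
eef_pos: [424.9, 56.2, 52.0]
ee_rot: [0.0, 0.707, 0.708, 0.0]
force: [-2.0, -0.2, 7.0]
grip_width: 0.651
```

```bash
python3 -m jog '160 0 0 -0.005 0 0 0; 160 0 0 -0.015 0 0 0; 160 0 0 -0.03 0 0 0; 160 0 0 -0.035 0 0 0; 160 0 0 -0.03 0 0 0; 160 0 0 -0.015 0 0 0; 160 0 0 0 0 0 0;160 0 0 0 0 0 0'
python3 -m jog '160 0.015 0.006 0 0 0 0; 160 0.025 0.01 0 0 0 0;160 0.03 0.012 0 0 0 0;160 0.033 0.013 0 0 0 0;160 0.033 0.013 0 0 0 0;160 0.033 0.013 0 0 0 0;160 0.03 0.012 0 0 0 0;160 0.025 0.01 0 0 0 0;160 0.015 0.006 0 0 0 0;160 0 0 0 0 0 0;160 0 0 0 0 0 0'
python3 - <<'E'
from h import *
from rig import ctrl
c=wrist("w2")
c=ctrl.capture("scene"); cv2.imwrite("pics/s2.png",c["pixels"][:,:,::-1])
E
```

```text
time_s: 4.62
eef_pos: [424.1, 56.3, 180.6]
ee_rot: [-0.001, 0.707, 0.708, -0.0]
force: [0.1, -0.3, -2.9]
grip_width: 0.653
time_s: 6.0
eef_pos: [518.9, 294.7, 180.6]
ee_rot: [-0.0, 0.707, 0.707, -0.001]
force: [-0.2, -0.8, -2.0]
grip_width: 0.657
t 6.0 tcp [518.9 294.7 180.6] toolx [-0.001  1.    -0.001] F [-0.2 -0.8 -2. ] w 0.657
```

View pics/w2.png

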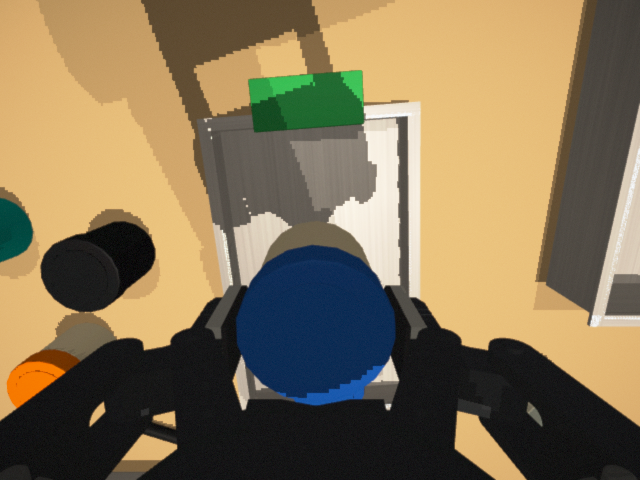

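View pics/s2.png

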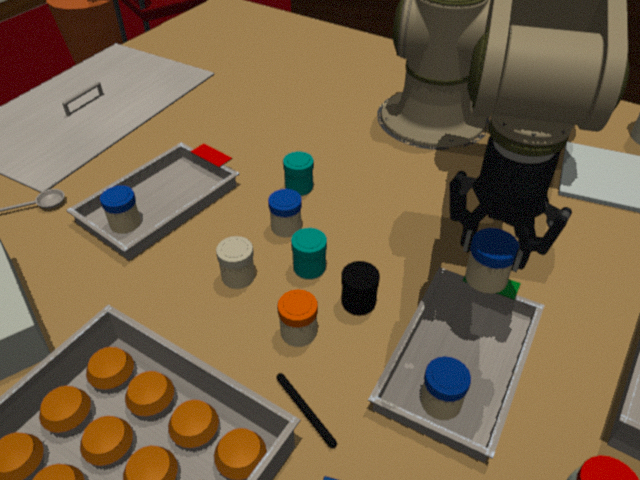

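Tub A is held upright by its lid, above the free end of the green-tagged pan. Lowering it now.

```bash
python3 -m jog '160 0 0 0.01 0 0 0; 160 0 0 0.022 0 0 0; 160 0 0 0.03 0 0 0; 160 0 0 0.03 0 0 0; 160 0 0 0.018 0 0 0; 160 0 0 0.008 0 0 0; 160 0 0 0.004 0 0 0; 160 0 0 0 0 0 0; 160 0 0 0 0 0 0'
python3 -m jog '160 0 0 0.001 0 0 0; 160 0 0 0.001 0 0 0;160 0 0 0 0 0 0'
```

```text
time_s: 7.22
eef_pos: [519.7, 295.5, 60.0]
ee_rot: [0.0, 0.707, 0.708, 0.001]
force: [-0.2, 0.1, -1.5]
grip_width: 0.656
time_s: 7.6
eef_pos: [519.3, 295.4, 57.2]
ee_rot: [-0.0, 0.707, 0.708, -0.0]
force: [0.9, 1.2, -3.3]
grip_width: 0.655
```

```bash
python3 -m jog '160 0 0 0.001 0 0 0; 160 0 0 0.001 0 0 0;160 0 0 0 0 0 0'; python3 -m jog '160 0 0 0.0007 0 0 0;160 0 0 0 0 0 0'
```

```text
time_s: 7.98
eef_pos: [519.3, 295.3, 55.2]
ee_rot: [-0.0, 0.707, 0.708, -0.0]
force: [0.1, 0.5, -2.1]
grip_width: 0.656
time_s: 8.22
eef_pos: [519.4, 295.4, 55.1]
ee_rot: [0.0, 0.707, 0.708, 0.0]
force: [-2.6, -1.5, 5.1]
grip_width: 0.658
```

```bash
python3 -m jog '82 0 0 0 0 0 0; 75 0 0 0 0 0 0; 60 0 0 0 0 0 0; 40 0 0 0 0 0 0;40 0 0 0 0 0 0;40 0 0 0 0 0 0' 
python3 -m jog '40 0 0 -0.008 0 0 0; 40 0 0 -0.02 0 0 0; 40 0 0 -0.04 0 0 0; 40 0 0 -0.05 0 0 0; 20 0 0 -0.04 0 0 0; 0 0 0 -0.02 0 0 0;0 0 0 0 0 0 0'
python3 - <<'E'
from h import *
c=wrist("w3")
for a,b,ce in blobs(c,(100,120,30),(130,255,255),300,40000):
    print(a,b,ce.round(1),cast(c,(b[0]+b[2]/2,b[1]+b[3]/2),68).round(1))
E
```

```text
time_s: 8.98
eef_pos: [519.3, 295.4, 54.6]
ee_rot: [0.0, 0.707, 0.708, 0.0]
force: [-0.1, -0.3, 0.1]
grip_width: 0.845
time_s: 9.85
eef_pos: [519.7, 295.5, 234.4]
ee_rot: [0.001, 0.707, 0.708, 0.002]
force: [-0.2, 0.4, -0.0]
grip_width: 1.004
t 9.85 tcp [519.7 295.5 234.4] toolx [-0.001  1.     0.001] F [-0.2  0.4 -0. ] w 1.004
3527 [282, 185, 67, 68] [315.  218.8] [517.  296.5]
2962 [295, 313, 61, 62] [324.4 344. ] [633.4 305.8]
```

View pics/w3.png

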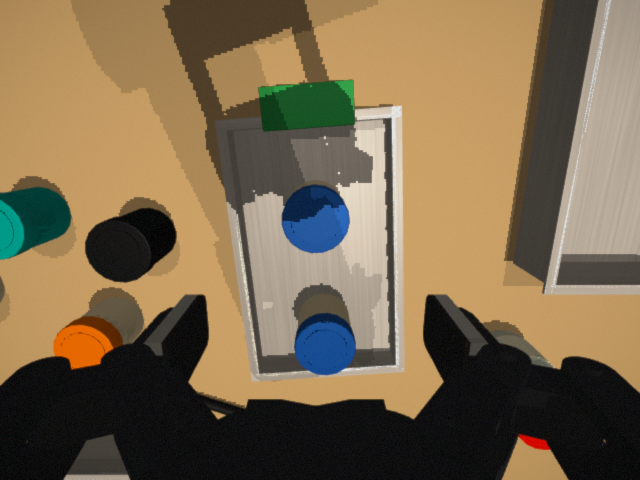

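Tub A stands upright at (315,219) in the green-tagged pan, with the first-round tub at (324,344). Next is tub B at about (465,-64).

```bash
python3 -m jog '0 -0.025 -0.004 0 0 0 0; 0 -0.042 -0.006 0 0 0 0; 0 -0.045 -0.007 0 0 0 0; 0 -0.045 -0.007 0 0 0 0; 0 -0.045 -0.007 0 0 0 0; 0 -0.045 -0.007 0 0 0 0; 0 -0.045 -0.007 0 0 0 0; 0 -0.042 -0.006 0 0 0 0; 0 -0.025 -0.003 0 0 0 0; 0 0 0 0 0 0 0; 0 0 0 0 0 0 0'
python3 - <<'E'
from h import *
c=wrist()
for a,b,ce in blobs(c,(100,120,30),(130,255,255),300,40000):
    print(a,b,ce.round(1),cast(c,(b[0]+b[2]/2,b[1]+b[3]/2),65).round(1))
E
```

```text
time_s: 11.28
eef_pos: [465.6, -63.0, 232.0]
ee_rot: [-0.001, 0.707, 0.708, -0.0]
force: [0.1, 0.6, 0.5]
grip_width: 0.996
t 11.275 tcp [465.6 -63.  232. ] toolx [-0.001  1.     0.001] F [0.1 0.6 0.5] w 0.996
3504 [278, 188, 67, 67] [311.3 221.1] [464.4 -65.4]
841 [22, 343, 68, 27] [ 59.7 355.3] [ 591.9 -300.2]
```

```bash
python3 -m jog '0 -0.001 0 0.03 0 0 0; 0 0 0 0.035 0 0 0; 0 0 0 0.035 0 0 0; 0 0 0 0.03 0 0 0; 0 0 0 0.025 0 0 0; 0 0 0 0.016 0 0 0; 0 0 0 0.01 0 0 0; 0 0 0 0 0 0 0; 0 0 0 0 0 0 0'
python3 -m jog '60 0 0 0 0 0 0;90 0 0 0 0 0 0;110 0 0 0 0 0 0;130 0 0 0 0 0 0;130 0 0 0 0 0 0; 130 0 0 0 0 0 0' 35
python3 -m jog '160 0 0 -0.005 0 0 0; 160 0 0 -0.015 0 0 0; 160 0 0 -0.03 0 0 0; 160 0 0 -0.035 0 0 0; 160 0 0 -0.03 0 0 0; 160 0 0 -0.015 0 0 0; 160 0 0 0 0 0 0;160 0 0 0 0 0 0'
```

```text
time_s: 12.45
eef_pos: [466.1, -64.6, 52.2]
ee_rot: [0.0, 0.707, 0.708, 0.0]
force: [-0.4, 0.4, 0.2]
grip_width: 0.996
time_s: 13.2
eef_pos: [466.0, -64.9, 52.3]
ee_rot: [0.0, 0.707, 0.708, 0.0]
force: [-1.8, 0.9, 6.0]
grip_width: 0.66
time_s: 14.2
eef_pos: [465.4, -64.6, 181.2]
ee_rot: [-0.0, 0.707, 0.708, -0.0]
force: [0.6, -0.8, -2.2]
grip_width: 0.652
```

```bash
python3 -m jog '160 -0.015 0.002 0 0 0 0; 160 -0.025 0.003 0 0 0 0;160 -0.03 0.004 0 0 0 0;160 -0.031 0.004 0 0 0 0;160 -0.031 0.004 0 0 0 0;160 -0.031 0.004 0 0 0 0;160 -0.03 0.004 0 0 0 0;160 -0.024 0.003 0 0 0 0;160 -0.014 0.002 0 0 0 0;160 0 0 0 0 0 0;160 0 0 0 0 0 0'
python3 -c "from h import *; wrist('w4')"
```

```text
time_s: 15.58
eef_pos: [495.9, -295.0, 181.5]
ee_rot: [-0.0, 0.706, 0.708, 0.0]
force: [-0.6, 0.2, -1.9]
grip_width: 0.657
t 15.575 tcp [ 495.9 -295.   181.5] toolx [-0.002  1.     0.001] F [-0.6  0.2 -1.9] w 0.657
```

View pics/w4.png

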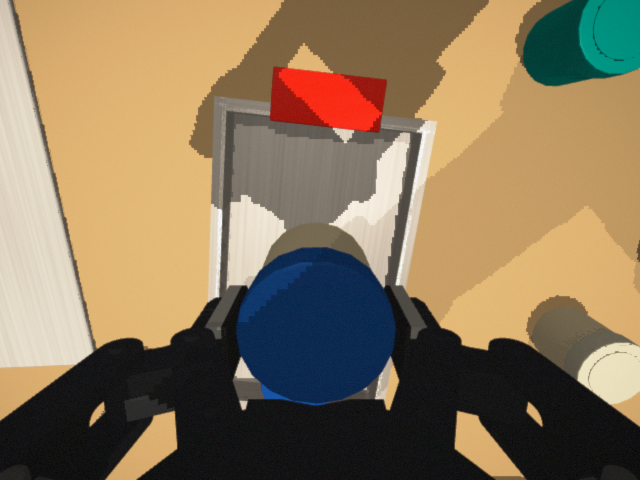

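Tub B is held upright at (316,325), centred over the red-tagged pan, with the red tag at (328,98). Lowering it now.

```bash
python3 -m jog '160 0 0 0.01 0 0 0; 160 0 0 0.022 0 0 0; 160 0 0 0.03 0 0 0; 160 0 0 0.03 0 0 0; 160 0 0 0.018 0 0 0; 160 0 0 0.008 0 0 0; 160 0 0 0.004 0 0 0; 160 0 0 0 0 0 0; 160 0 0 0 0 0 0'
python3 -m jog '160 0 0 0.001 0 0 0; 160 0 0 0.001 0 0 0;160 0 0 0.001 0 0 0; 160 0 0 0 0 0 0'
python3 -m jog '160 0 0 0.001 0 0 0; 160 0 0 0 0 0 0'
```

```text
time_s: 16.75
eef_pos: [496.3, -295.9, 60.3]
ee_rot: [0.001, 0.707, 0.708, 0.0]
force: [-0.7, -0.7, -1.2]
grip_width: 0.655
time_s: 17.25
eef_pos: [496.0, -295.6, 56.5]
ee_rot: [-0.0, 0.707, 0.708, -0.0]
force: [0.2, -0.4, -1.3]
grip_width: 0.657
time_s: 17.5
eef_pos: [496.0, -295.6, 55.5]
ee_rot: [-0.0, 0.707, 0.708, -0.0]
force: [-0.7, -0.7, -1.9]
grip_width: 0.649
```

```bash
python3 -m jog '160 0 0 0.0007 0 0 0;160 0 0 0 0 0 0'
```

```text
time_s: 17.75
eef_pos: [496.0, -295.7, 55.3]
ee_rot: [0.0, 0.707, 0.708, -0.0]
force: [-2.5, 2.2, 4.2]
grip_width: 0.656
```

Contact with the pan floor at about 4 N. Releasing.

```bash
python3 -m jog '82 0 0 0 0 0 0; 75 0 0 0 0 0 0; 60 0 0 0 0 0 0; 40 0 0 0 0 0 0;40 0 0 0 0 0 0;40 0 0 0 0 0 0' 
python3 -m jog '40 0 0 -0.008 0 0 0; 40 0 0 -0.02 0 0 0; 40 0 0 -0.04 0 0 0; 40 0 0 -0.05 0 0 0; 20 0 0 -0.04 0 0 0; 0 0 0 -0.02 0 0 0;0 0 0 0 0 0 0;0 0 0 0 0 0 0'
python3 - <<'E'
from h import *
from rig import ctrl
c=wrist()
for a,b,ce in blobs(c,(100,120,30),(130,255,255),300,40000):
    print(a,b,cast(c,(b[0]+b[2]/2,b[1]+b[3]/2),68).round(1))
c=ctrl.capture("scene"); cv2.imwrite("pics/s5.png",c["pixels"][:,:,::-1])
E
```

```text
time_s: 18.5
eef_pos: [496.0, -295.7, 54.9]
ee_rot: [0.0, 0.707, 0.708, 0.0]
force: [0.1, -0.0, -0.8]
grip_width: 0.838
time_s: 19.5
eef_pos: [495.7, -295.4, 231.9]
ee_rot: [-0.001, 0.707, 0.708, -0.0]
force: [-0.3, -0.1, -0.9]
grip_width: 0.998
t 19.5 tcp [ 495.7 -295.4  231.9] toolx [-0.001  1.     0.001] F [-0.3 -0.1 -0.9] w 0.998
3578 [282, 188, 67, 68] [ 494.3 -294.5]
3028 [270, 315, 61, 62] [ 608.9 -307.8]
```

View pics/s5.png

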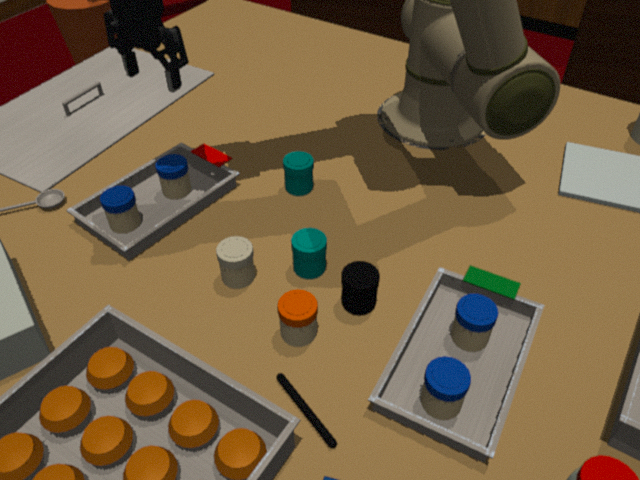

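Each pan now holds two upright blue-lidded tubs: red-tagged at (119,207) and (173,175), green-tagged at (476,320) and (446,387). The look-alikes have not moved and the gripper is clear.

```bash
python3 -c "from rig import ctrl; print(ctrl.finish_job())"
```

```text
the job is handed in; nothing more can be done
None
```

I dealt both loose blue-lidded tubs, the first into the green-tagged pan and the second into the red-tagged one, so each pan now holds two. I handed the job in at about 19.5 s.

- **Placing:** I lowered each tub in steps of 1 mm or less until it touched the pan floor (4–5 N), then opened the jaws slowly and backed straight up.
- **Last checks:** The pictures taken after each release show both tubs upright at the tag end of their pans, at about (517, 296) mm for green and (494, -295) mm for red. That is within about 3 mm of where I aimed. The look-alikes are where they started, and the gripper was clear of everything with no force on it.
- **Disagreements:** None of the checks failed. The camera estimates of positions differed by only 1–7 mm.

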